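Reverse the pedal chain

ROBOT

A 7-joint arm with a two-finger parallel gripper is mounted at the origin on the work surface. World frame = base frame: x ahead of the robot, y to its left, z up, the work surface at z = 0. Lengths are in m, angles in rad, forces in N, time in s.
With the tool pointing down it reaches from about 0.4 to 0.925 m from the base axis. Payload 5.6 kg.
Tool frame: the origin (TCP) lies between the finger pads; the fingertips stand 17 mm ahead of it and the grasp point (between the pads) lies 2 mm behind it; z points along the fingers, y is the line along which they close (so a half turn about z gives the same grasp; the last joint's range is limited). The gripper opens to 85 mm and grips with 20 to 120 N. Pads are 22 mm wide; open, the fingers measure 114 mm over their backs; the gripper's body (76 mm by 85 mm) begins 54 mm behind the grasp point. The pads swing forward as they close: fully open they stand 13 mm farther back than shut.
Start: joints at [-1.368, 0.468, -0.012, 1.603, 0.006, 1.071, -0.056], TCP at [0.158, 0.63, 0.225] pointing down, gripper open.
Joint ranges: [-2.53, 2.53], [-0.31, 2.02], [-1.57, 1.55], [0.28, 2.44], [-1.29, 4.43], [0.15, 1.84], [-2.92, 2.92]. Speed limits (rad/s): [2.57, 2.57, 3.14, 3.14, 3.14, 3.14, 3.14].

INTERFACE

Orientations are given as a 3x3 rotation matrix whose columns are the frame's x, y, z axes.
In Python, from workcell import ctrl gives the robot as it stands. The module is installed in compiled form; this text tells all that it offers. Calls block until the motion is done:
- ctrl.move_pose(position, orientation): joint-space move of the TCP to a pose.
- ctrl.move_straight(position, speed=0.15, frame=None): straight line of the TCP; frame=None keeps the orientation; speed is the mean speed in m/s.
- ctrl.movej(angles): joint-space move.
- ctrl.gripper_to(opening): opening from 0.0 (shut) to 1.0 (fully open); the grip force is fixed at half the most; returns when the fingers have stopped.
- ctrl.wait(seconds).
- ctrl.ik(position, orientation): joint angles nearest the present ones, or None.
- ctrl.camera(name): name is "side" or "top"; returns the picture (384x512x3 uint8, red, green, blue); there is no depth.
- ctrl.camera_model(name): a dict with "intrinsics" (3x3 intrinsics, pixels), "rvec" (rotation vector, rad) and "tvec" (3), from world to camera coordinates, as OpenCV has them. Camera axes: x right, y down, z forward; pixel columns grow to the right and rows downward; lengths in m; the calibration is good to about 2 mm. A picture is of the moment at which its call begins. camera_model takes no time and is no camera call.
A pose or a line that the arm cannot do raises ctrl.MotionError and nothing moves.
- ctrl.finish_job(): hands the job in; it is judged then, once.
Readings, each from a call of its own:
- ctrl.get_time(): time.
- ctrl.get_qpos(): joint angles.
- ctrl.get_joint_velocities(): joint speeds.
- ctrl.get_joint_torque(): joint torques, N m.
- ctrl.get_tcp_pos(): TCP position.
- ctrl.get_orientation(): TCP orientation.
- ctrl.get_force(): force on the tool from outside, world axes, zero at the start.
- ctrl.get_moment(): the same for the moment, N m.
- ctrl.get_width(): opening from 0.0 (shut) to 1.0 (fully open).
- ctrl.get_finger_force(): force on a finger pad.
Only numpy, scipy, OpenCV 4.12 (cv2) and the standard library are available. Lean on these libraries where they do the work, as an engineer would, in place of code of your own. Each camera call takes 0.05 s, during which the arm holds its last target. There are 200 camera calls.

TASK

The customer's board is wired from the other end, so move the four effects pedals from the wooden shelf to the black pedalboard in reverse order: the pedal at one end of the shelf row goes to the opposite end of the board's row, and likewise the inner two, so that the board's row reads backwards compared with the coloured tags on the shelf. Stand each pedal upright and square in the middle of its own marked place, set it down gently without dropping or tipping it, let go, and leave the amber bottle where it is.

Things in the scene. Friction and masses are not known exactly. Their poses are not given: they have to be found in the camera images.
- pedal_red_mid (a point): The red effects pedal, a loose red metal box 93 long (its x), 42 wide (its y, the way to grip it) and 44 mm high, 0.2 to 0.35 kg, with two black knobs (+x end) and a steel foot switch (-x end) standing 10 mm out of its top. The point is the box's centre, 22 mm above its underside. z up.
- pedal_yellow_mid (a point): The yellow effects pedal, a loose yellow metal box 93 long (its x), 42 wide (its y, the way to grip it) and 44 mm high, 0.2 to 0.35 kg, with two black knobs (+x end) and a steel foot switch (-x end) standing 10 mm out of its top. The point is the box's centre, 22 mm above its underside. z up.
- pedal_blue_mid (a point): The blue effects pedal, a loose blue metal box 93 long (its x), 42 wide (its y, the way to grip it) and 44 mm high, 0.2 to 0.35 kg, with two black knobs (+x end) and a steel foot switch (-x end) standing 10 mm out of its top. The point is the box's centre, 22 mm above its underside. z up.
- pedal_green_mid (a point): The green effects pedal, a loose green metal box 93 long (its x), 42 wide (its y, the way to grip it) and 44 mm high, 0.2 to 0.35 kg, with two black knobs (+x end) and a steel foot switch (-x end) standing 10 mm out of its top. The point is the box's centre, 22 mm above its underside. z up.
- tag_red: Flat red tape tag, 18 x 42 x 1 mm, fixed on the wooden shelf's front ledge before the red pedal's starting place (pedal centre 63 mm along the tag's +x, give or take 4). The tags stay put and show the shelf's order: a row along their y, 95 mm apart. Origin: underside, on the shelf's deck (130 x 400 mm, 20 mm above the bench, beads 4 to 6 mm high before and behind the pedals).
- tag_yellow: Flat yellow tape tag, 18 x 42 x 1 mm, fixed on the wooden shelf's front ledge before the yellow pedal's starting place (pedal centre 63 mm along the tag's +x, give or take 4). The tags stay put and show the shelf's order: a row along their y, 95 mm apart. Origin: underside, on the shelf's deck (130 x 400 mm, 20 mm above the bench, beads 4 to 6 mm high before and behind the pedals).
- tag_blue: Flat blue tape tag, 18 x 42 x 1 mm, fixed on the wooden shelf's front ledge before the blue pedal's starting place (pedal centre 63 mm along the tag's +x, give or take 4). The tags stay put and show the shelf's order: a row along their y, 95 mm apart. Origin: underside, on the shelf's deck (130 x 400 mm, 20 mm above the bench, beads 4 to 6 mm high before and behind the pedals).
- tag_green: Flat green tape tag, 18 x 42 x 1 mm, fixed on the wooden shelf's front ledge before the green pedal's starting place (pedal centre 63 mm along the tag's +x, give or take 4). The tags stay put and show the shelf's order: a row along their y, 95 mm apart. Origin: underside, on the shelf's deck (130 x 400 mm, 20 mm above the bench, beads 4 to 6 mm high before and behind the pedals).
- board: Pedalboard: fixed black slab 115 (x) x 400 (y) mm, deck 20 mm above the bench, a 6 mm high lip along each long edge (107 mm clear between). Four flush pale grey places, 98 (x) x 48 (y) mm, at y = -142.5, -47.5, 47.5, 142.5 mm, x = 0; pedals stand with length along x. Origin: underside centre, on the bench. Shelf and board are within 10 degrees of parallel, either one nearer the robot, y to its left.
- polish_mid (a point): Bystander: amber polish bottle with a white cap, 52 mm across, 130 mm tall, standing on the bench beside the racks. The point is its centre, 65 mm up.
Mind the look-alikes: they are no part of the job. What is shaped like the part that bears pedal_blue_mid but pink or purple is not meant.

How it is judged:
By the outcome, as a careful person would: the job done as asked, in the order asked, and still so for the second after the job is handed in, with the robot touching nothing.
It also fails if it takes over 83 s, if anything falls off the work surface, if the arm or the gripper's body presses on something with over 40 N, if the wrist force passes 120 N, or if a joint passes its speed limit or range.

## Working session

There is one attempt and no reset: what is moved stays moved. The work goes in short steps, each a Python script; the robot and the scene stay as the last script left them, time stands still between calls to the robot, and variables do not carry over. Pictures are saved under pics/ and viewed, at most 14 in all, crops included, and the job is handed in when it is done.

```bash
mkdir -p pics
python3 - <<'E'
from workcell import ctrl
import cv2
for n in("top","side"):
    im=ctrl.camera(n); cv2.imwrite(f"pics/{n}0.png",im[:,:,::-1])
    m=ctrl.camera_model(n); print(n,m)
print(ctrl.get_time(),ctrl.get_orientation())
E
```

```text
top {'intrinsics': array([[470.61721291,   0.        , 258.28918232],
       [  0.        , 470.61721291, 200.73613039],
       [  0.        ,   0.        ,   1.        ]]), 'rvec': array([ 2.12641494, -2.14590132,  0.17990492]), 'tvec': array([0.13119899, 0.56067905, 1.03118875])}
side {'intrinsics': array([[362.32991319,   0.        , 253.62879888],
       [  0.        , 362.32991319, 192.53172204],
       [  0.        ,   0.        ,   1.        ]]), 'rvec': array([ 2.31347864, -0.47659332,  0.19392061]), 'tvec': array([-0.45753512,  0.28552969,  0.86767964])}
0.1 [[-9.69926718e-01  2.43396955e-01 -2.90029623e-04]
 [ 2.43397106e-01  9.69925432e-01 -1.58290811e-03]
 [-1.03967908e-04 -1.60589724e-03 -9.99998705e-01]]
```

View pics/top0.png

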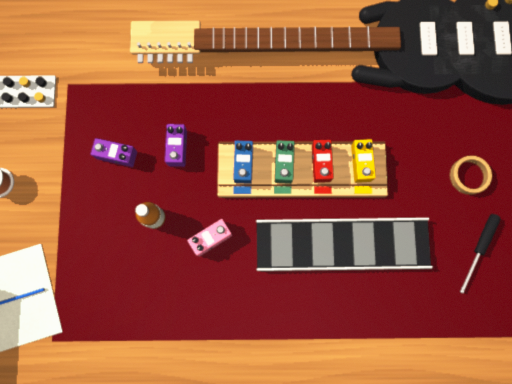

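View pics/side0.png

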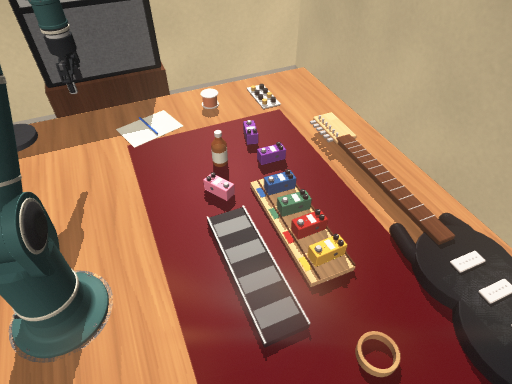

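The top view shows the shelf tags left to right: blue (242,189), green (284,189), red (322,189) and yellow (363,189). The board's grey places are at (281,244), (322,244), (363,243) and (404,242), so the left-to-right target order is yellow, red, green, blue.

Candidates for "blue":
- box on the shelf at (243,160), which is blue
- purple boxes at (113,152) and (175,144), and a pink one at (210,238), all look-alikes to leave alone

The bottle is at (150,215).

```bash
cat > h.py <<'E'
import numpy as np, cv2
from scipy.optimize import minimize
from workcell import ctrl
M={n:ctrl.camera_model(n) for n in("top","side")}
def ray(uv,z,n="top"):
    m=M[n];R=cv2.Rodrigues(m["rvec"])[0];t=np.asarray(m["tvec"]).ravel()
    c=-R.T@t; d=R.T@np.linalg.inv(m["intrinsics"])@np.array([*uv,1.]); return c+d*(z-c[2])/d[2]
def proj(P,n="top"):
    m=M[n];return cv2.projectPoints(np.asarray(P,float).reshape(-1,1,3),m["rvec"],m["tvec"],m["intrinsics"],None)[0][:,0]
HUE={"red":(0,8),"yellow":(22,32),"green":(60,90),"blue":(100,118)}
def hsv(im): return cv2.cvtColor(im,cv2.COLOR_RGB2HSV)
def cmask(h,c):
    lo,hi=HUE[c];m=cv2.inRange(h,(lo,140 if c!="green" else 90,40 if c!="red" else 130),(hi,255,255))
    if c=="red": m|=cv2.inRange(h,(174,140,130),(180,255,255))
    return m
def blobs(m,amin):
    n,l,s,c=cv2.connectedComponentsWithStats(m);return [(s[i],c[i],(l==i)) for i in range(1,n) if s[i,4]>=amin]
def boxpts(x,y,a,z0,L=.093,W=.042,H=.044):
    c,s=np.cos(a),np.sin(a)
    return [[x+c*i-s*j,y+s*i+c*j,k] for i in(-L/2,L/2) for j in(-W/2,W/2) for k in(z0,z0+H)]
def fitbox(mask,x,y,a,z0=.020,n="top",**k):
    """pose of a box whose hull silhouette best matches the convex hull of mask (supersampled)"""
    pts=cv2.findNonZero(mask.astype(np.uint8));hull=cv2.convexHull(pts)
    S=8;x0,y0=hull[:,0].min(0)-12;w,h=hull[:,0].max(0)-hull[:,0].min(0)+25
    big=cv2.resize(cv2.fillConvexPoly(np.zeros((h,w),np.uint8),hull-[x0,y0],1),None,fx=S,fy=S,interpolation=cv2.INTER_NEAREST)
    def cost(p):
        q=(proj(boxpts(p[0]/1e3,p[1]/1e3,p[2]/1e2,z0,**k),n)-[x0,y0]+.5)*S
        r=cv2.fillConvexPoly(np.zeros_like(big),cv2.convexHull(np.round(q*16).astype(np.int32)),1,shift=4)
        return np.count_nonzero(r!=big)/S/S
    r=minimize(cost,[x*1e3,y*1e3,a*1e2],method="Nelder-Mead",options=dict(initial_simplex=np.array([x*1e3,y*1e3,a*1e2])+np.array([[0,0,0],[6,0,0],[0,6,0],[0,0,8]]),xatol=.05,fatol=.2))
    return r.x/[1e3,1e3,1e2],r.fun
E
python3 - <<'E'
from h import *
im=ctrl.camera("top");h=hsv(im)
cv2.imwrite("pics/crop1.png",cv2.resize(im[130:280,205:440,::-1],None,fx=3.4,fy=3.4,interpolation=cv2.INTER_CUBIC))
roi=np.zeros(im.shape[:2],np.uint8);roi[135:200,215:392]=255
for c in HUE:
    bs=blobs(cmask(h,c)&roi,20)
    for s,ce,l in bs:
        if ce[1]>184: print(c,"tag",ce,s[:],ray(ce,.021).round(4))
    ped=np.any([l for s,ce,l in bs if ce[1]<184],axis=0)
    v,u=np.nonzero(ped);g=ray((u.mean(),v.mean()),.055)
    print(c,"pedal",len(u),u.min(),u.max(),v.min(),v.max(),*fitbox(ped,g[0],g[1],0))
roi[:]=0;roi[215:272,262:428]=255
g=cv2.inRange(h,(0,0,95),(180,60,190))&roi
g=cv2.morphologyEx(g,cv2.MORPH_OPEN,np.ones((5,5)))
P=[]
for s,ce,l in blobs(g,300):
    p=ray(ce,.02);P.append(p);r=cv2.minAreaRect(cv2.findNonZero(l.astype(np.uint8)));print("place",ce.round(1),s,p.round(4),r[2],fitbox(l,p[0],p[1],0,L=.098,W=.048,H=.0001))
P=np.array(P);d=P[-1]-P[0];print(np.arctan2(d[0],-d[1]),np.linalg.norm(np.diff(P,axis=0),axis=1))
E
```

```text
red tag [322.125      189.49264706] [314 186  18   8 136] [ 0.5916 -0.0245  0.021 ]
red pedal 608 217 333 139 181 [0.6570128  0.01989201 0.91998047] 3300.984375
yellow tag [362.65753425 189.58219178] [354 186  19   8 146] [ 0.5905 -0.12    0.021 ]
yellow pedal 496 352 374 140 180 [ 0.65777784 -0.11860937 -0.00788594] 133.4375
green tag [282.09195402 189.5862069 ] [275 187  15   6  87] [0.5922 0.0697 0.021 ]
green pedal 379 276 293 141 181 [ 0.65627954  0.06549683 -0.10128311] 121.328125
blue tag [241.57894737 189.52631579] [234 187  16   6  95] [0.5932 0.1651 0.021 ]
blue pedal 399 234 251 141 181 [ 6.55299890e-01  1.61032675e-01 -4.16686329e-04] 101.25
place [363.2 243.4] [352 221  23  46 956] [ 0.464  -0.1156  0.02  ] 87.39744567871094 (array([ 0.46502013, -0.11586161, -0.0081674 ]), np.float64(106.796875))
place [281.3 245. ] [271 222  22  46 969] [0.4621 0.0738 0.02  ] 0.0 (array([ 0.46175023,  0.07467188, -0.00945175]), np.float64(95.140625))
place [322.4 244.3] [312 223  22  44 927] [ 0.4628 -0.0212  0.02  ] 90.0 (array([ 0.46389675, -0.02121404, -0.00496349]), np.float64(55.75))
place [404.4 243.3] [393 222  24  44 935] [ 0.4634 -0.211   0.02  ] 86.18592071533203 (array([ 0.46462715, -0.2107522 ,  0.01221845]), np.float64(81.609375))
-0.006181862825825939 [0.18940487 0.09499198 0.18980952]
```

View pics/crop1.png

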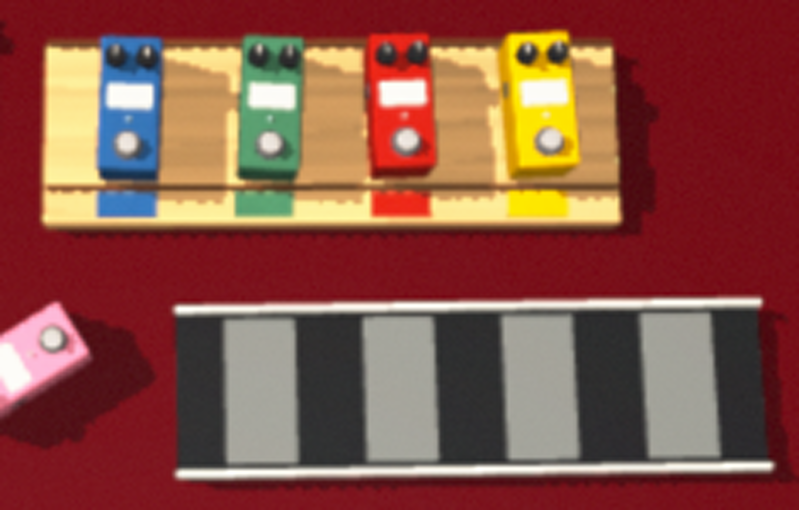

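The crop confirms the order blue, green, red, yellow on the shelf, and the pink box is clearly separate. Place spacing (95 mm) and pedal x (about tag + 63 mm) both match the description. I'll refit the pedals with better masks and check that the poses are reachable.

```bash
cat >> h.py <<'E'
def pedmask(im,c,u0,u1,v0,v1):
    f=cv2.GaussianBlur(im,(3,3),0).astype(int);R,G,B=f[...,0],f[...,1],f[...,2]
    m={"blue":B-R>15,"green":G-R>12,"red":(R>125)&(G<85),"yellow":(R>110)&(B<75)&(G>80)}[c]
    z=np.zeros(m.shape,np.uint8);z[v0:v1,u0:u1]=m[v0:v1,u0:u1]
    b=blobs(z,15);return np.any([l for _,_,l in b],axis=0)
def rot(a):  # tool down; tool y along pedal y
    c,s=np.cos(a),np.sin(a);return np.array([[-c,s*1.,0],[-s,-c*1.,0],[0,0,-1.]])@np.diag([1,-1,1]) if 0 else np.array([[-c,-s,0],[-s,c,0],[0,0,-1.]])
E
python3 - <<'E'
from h import *
im=ctrl.camera("top")
for c,u in zip(("blue","green","red","yellow"),(242,284,322,363)):
    m=pedmask(im,c,u-16,u+17,134,184);v,uu=np.nonzero(m);g=ray((uu.mean(),v.mean()),.055)
    print(c,uu.min(),uu.max(),v.min(),v.max(),*fitbox(m,g[0],g[1],0))
R=rot(0);print(np.linalg.det(R))
for p in([.656,.163,.046],[.656,-.12,.046],[.463,.074,.046],[.463,-.211,.046],[.463,-.211,.16],[.463,.074,.16]):
    print(p,ctrl.ik(p,R))
E
```

```text
blue 234 252 141 182 [ 0.65511696  0.16082132 -0.02401769] 66.40625
green 275 293 141 182 [ 0.65416471  0.06599655 -0.03085238] 71.984375
red 306 334 138 181 [ 0.65772704 -0.02102423  0.07685831] 165.921875
yellow 347 379 139 183 [ 0.65396967 -0.12196873  0.1437668 ] 322.671875
1.0
[0.656, 0.163, 0.046] [-0.41388213  0.716646    0.17330593  1.65125778 -0.16051886  0.78762563
  1.40189524]
[0.656, -0.12, 0.046] [-0.12719461  0.72487209  0.36866346  1.68633574 -0.34148575  0.79446723
  1.96917789]
[0.463, 0.074, 0.046] [-0.39207061  0.45805691  0.19350358  2.16707582 -0.16897653  0.53012502
  1.49884168]
[0.463, -0.211, 0.046] [-0.04793265  0.54580307  0.50985842  2.0905145  -0.45577249  0.61332962
  2.34993942]
[0.463, -0.211, 0.16] [-0.40857199  0.44403704  0.97022543  2.04826184 -0.47422593  0.88849279
  2.3971121 ]
[0.463, 0.074, 0.16] [-0.56821498  0.25472658  0.38972367  2.11378547 -0.13438484  0.79597916
  1.47521534]
```

```bash
cat >> h.py <<'E'
ZG=.046
def pick(x,y,a,hi=.15):
    R=rot(a)
    ctrl.gripper_to(.9)
    ctrl.move_straight([x,y,hi],.25,R)
    ctrl.move_straight([x,y,ZG],.1)
    ctrl.gripper_to(0.);print("w",ctrl.get_width(),"ff",ctrl.get_finger_force(),"F",np.round(ctrl.get_force(),1))
    ctrl.move_straight([x,y,ZG+.01],.05);ctrl.move_straight([x,y,hi],.2)
    print("lift w",ctrl.get_width(),"F",np.round(ctrl.get_force(),1))
def place(x,y,a,hi=.15):
    R=rot(a)
    ctrl.move_straight([x,y,hi],.2,R)
    ctrl.move_straight([x,y,ZG+.006],.12);ctrl.wait(.2)
    f0=ctrl.get_force()[2];z=ZG+.006
    while z>ZG-.004:
        z-=.0007;ctrl.move_straight([x,y,z],.02);f=ctrl.get_force()[2]-f0
        if f>2.5: break
    print("set z",round(z,4),"df",round(f,1),"tcp",ctrl.get_tcp_pos())
    ctrl.gripper_to(.75);ctrl.wait(.1)
    ctrl.move_straight([x,y,hi],.2);print("t",ctrl.get_time())
E
python3 - <<'E'
from h import *
K={"blue":((131,55),(127,143)),"green":((274,53),(269,143)),"red":((402,53),(406,141)),"yellow":((542,52),(549,140))}
for c,(k,s) in K.items():
    k,s=[ray((205+p[0]/3.4-.35,130+p[1]/3.4-.35),.074) for p in(k,s)]
    d=k-s;m=(k+s)/2;print(c,m.round(4),"yaw",np.arctan2(d[1],d[0]).round(3),np.linalg.norm(d).round(4))
    if c=="red":x,y,a=m[0],m[1],np.arctan2(d[1],d[0])
ctrl.move_pose([.656,y,.2],rot(a))
pick(.656,y,a)
E
```

```text
blue [0.654  0.1608 0.074 ] yaw -0.048 0.0604
green [0.6539 0.0659 0.074 ] yaw -0.072 0.0618
red [ 0.6538 -0.0224  0.074 ] yaw 0.012 0.0604
yellow [ 0.6536 -0.1167  0.074 ] yaw 0.031 0.0604
w 0.4748873444215811 ff 61.47242546081543 F [-1.  -0.9  4.9]
lift w 0.4717458199031425 F [ 0.   1.1 -4.3]
```

Run:
```python
from h import *
place(.4635,-.0211,.0045)
ctrl.move_straight([.56,.1,.2],.3)
im=ctrl.camera("top");cv2.imwrite("pics/t2.png",cv2.resize(im[205:280,250:440,::-1],None,fx=4.2,fy=4.2,interpolation=cv2.INTER_CUBIC))
im=ctrl.camera("side");cv2.imwrite("pics/s2.png",cv2.resize(im[190:350,190:360,::-1],None,fx=3.5,fy=3.5,interpolation=cv2.INTER_CUBIC))
```

```text
set z 0.0464 df 6.3 tcp [ 0.46361593 -0.02107503  0.04677385]
t 11.6833
```

View pics/t2.png

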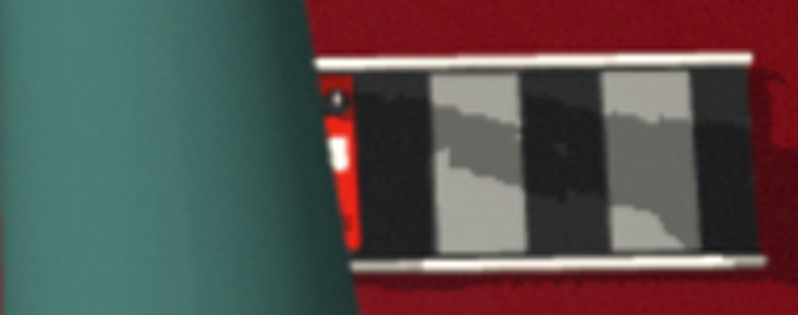

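View pics/s2.png

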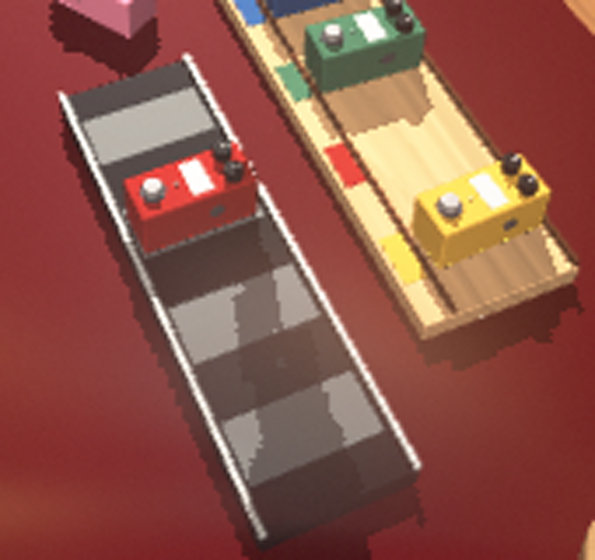

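Red stands upright on its second-from-left place, inside the lips. The arm hides the top view. I'll do yellow next, then look with the arm swung right.

Run:
```python
from h import *
pick(.656,-.118,.03)
place(.4632,.0741,.0045)
ctrl.move_pose([.6,-.32,.2],rot(0))
im=ctrl.camera("top");cv2.imwrite("pics/t3raw.png",im[:,:,::-1]);cv2.imwrite("pics/t3.png",cv2.resize(im[205:280,250:440,::-1],None,fx=4.2,fy=4.2,interpolation=cv2.INTER_CUBIC))
im=ctrl.camera("side");cv2.imwrite("pics/s3raw.png",im[:,:,::-1])
print(ctrl.get_time())
```

```text
w 0.468987391111295 ff 61.3976526260376 F [-0.6  1.5  5.3]
lift w 0.4724935565820167 F [-0.2  1.  -3. ]
set z 0.0464 df 8.0 tcp [0.46325821 0.0741083  0.04679061]
t 22.2583
23.9083
```

View pics/t3.png

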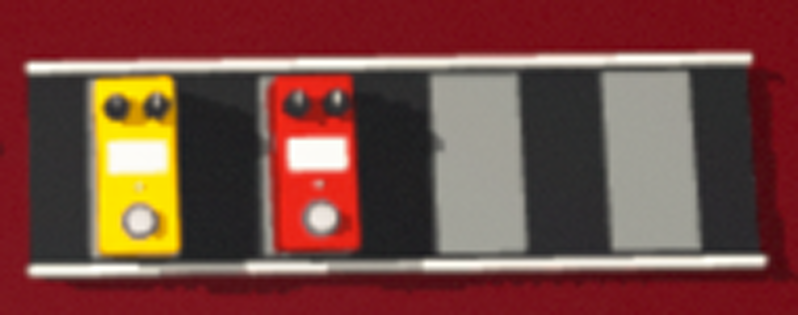

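```bash
cat >> h.py <<'E'
def topfit(im,c,u,exp):
    m=pedmask(im,c,u-22,u+22,216,272);v,uu=np.nonzero(m);p,f=fitbox(m,exp[0],exp[1],0)
    q=proj(boxpts(*p,.02));return p.round(4),round(f),(uu.min(),uu.max(),v.min(),v.max()),m,q
E
python3 - <<'E'
from h import *
m=M["top"];R=cv2.Rodrigues(m["rvec"])[0];print("cam",-R.T@m["tvec"])
im=cv2.imread("pics/t3raw.png")[:,:,::-1].copy()
big=cv2.resize(im[205:280,250:345,::-1],None,fx=8,fy=8,interpolation=cv2.INTER_CUBIC)
for c,u,e in(("yellow",283,(.463,.074)),("red",325,(.4635,-.021))):
    p,f,b,mm,q=topfit(im,c,u,e);print(c,p,f,b)
    for P,col in((boxpts(*e,.0045,.02),(255,0,255)),(boxpts(*p,.02),(255,255,0))):
        h=cv2.convexHull(((proj(P)-[250,205]+.5)*8).astype(np.int32));cv2.polylines(big,[h],True,col,1)
    h=cv2.convexHull(((proj(boxpts(*e,.0045,.02,.098,.048,0))-[250,205]+.5)*8).astype(np.int32));cv2.polylines(big,[h],True,(0,255,0),1)
cv2.imwrite("pics/o3.png",big)
E
```

```text
cam [0.38428472 0.12957159 1.10926141]
yellow [0.4623 0.0736 0.0132] 49 (np.int64(272), np.int64(292), np.int64(223), np.int64(266))
red [ 0.4738 -0.0239 -0.0365] 626 (np.int64(303), np.int64(346), np.int64(217), np.int64(264))
```

View pics/o3.png

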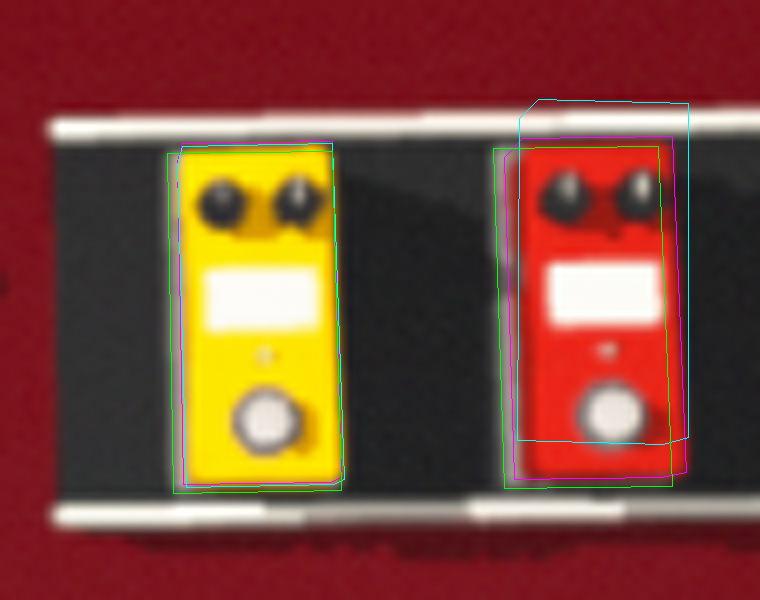

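The expected outlines (magenta) coincide with both pedals to about 1 mm, so the calibration and offsets hold. The red refit (cyan) is just a leaked mask. Next come green and blue.

Run:
```python
from h import *
ctrl.move_straight([.656,.066,.17],.3,rot(-.06))
pick(.656,.066,-.06)
place(.4638,-.1159,.0045)
pick(.656,.161,-.045)
place(.4642,-.2110,.0045)
ctrl.move_pose([.6,.2,.25],rot(0))
im=ctrl.camera("top");big=cv2.resize(im[205:280,340:435,::-1],None,fx=8,fy=8,interpolation=cv2.INTER_CUBIC)
for e in((.464,-.1159),(.4644,-.211)):
    for P,col in((boxpts(*e,.0045,.02),(255,0,255)),(boxpts(*e,.0045,.02,.098,.048,0),(0,255,0))):
        h=cv2.convexHull(((proj(P)-[340,205]+.5)*8).astype(np.int32));cv2.polylines(big,[h],True,col,1)
cv2.imwrite("pics/o4.png",big)
cv2.imwrite("pics/s4.png",ctrl.camera("side")[:,:,::-1]);print(ctrl.get_time())
```

```text
w 0.4711321820501067 ff 61.47627353668213 F [-1.2  0.   4.8]
lift w 0.470397299485993 F [-1.   0.5 -2.8]
set z 0.0464 df 7.9 tcp [ 0.46384061 -0.11594391  0.04680931]
t 34.2333
w 0.47075793057494447 ff 61.5086030960083 F [-1.2  1.   5.4]
lift w 0.47039321997929306 F [-0.8  0.7 -3.3]
set z 0.0464 df 6.9 tcp [ 0.46424603 -0.21104506  0.04687504]
t 45.125
46.8583
```

View pics/o4.png

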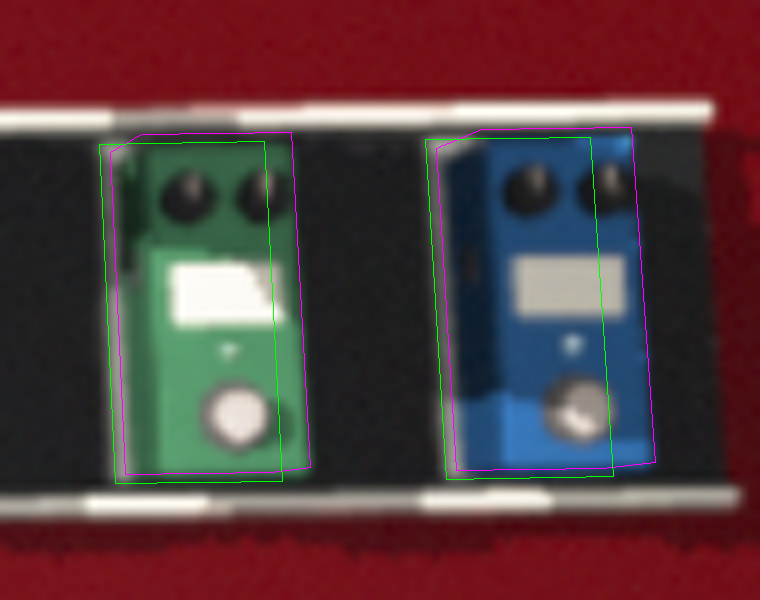

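View pics/s4.png

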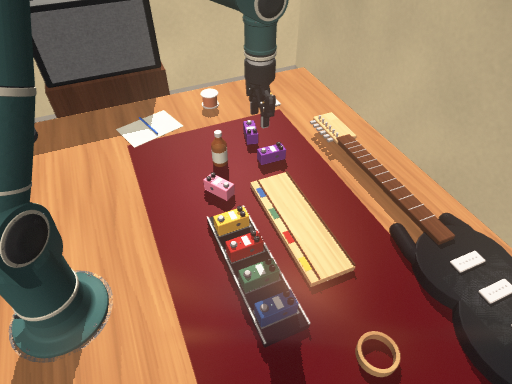

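All four stand upright and centred within about 1 mm on the board, in the order yellow, red, green, blue from the left. The bottle hasn't moved, and the arm is clear.

```bash
python3 -c "
from workcell import ctrl
print(ctrl.finish_job())"
```

```text
the job is handed in; nothing more can be done
None
```

The job is handed in at about 47 s of the 83 s allowed: the four pedals stand upright in reverse order on the board (yellow, red, green, blue from the robot's left), each centred to about 1 mm in the camera images, and the amber bottle was not moved.

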